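# Click the shelf stop in at the green tag

## Robot

A 6-joint arm with a two-finger parallel gripper is mounted at the origin on the work surface. World frame = base frame: x ahead of the robot, y to its left, z up, the work surface at z = 0. Lengths are in m, angles in rad, forces in N, time in s.
With the tool pointing down it reaches from about 0.4 to 0.825 m from the base axis. Payload 7 kg.
Tool frame: the origin (TCP) lies at the centre of the arm's flange, where the gripper is bolted on; the fingertips stand 178 mm ahead of it and the grasp point (between the pads) lies arm.tcp_to_grasp ahead of it (arm.tcp_to_grasp is the distance from the TCP to the grasp point, in m); z points along the fingers, y is the direction in which the jaws open and shut (so a half turn about z gives the same grasp; the last joint's range is limited). The gripper opens to 88 mm and grips with 3 to 60 N. Pads are 19 mm wide; open, the fingers measure 130 mm over their backs; the gripper's body (78 mm by 193 mm) begins 47 mm behind the grasp point.
Start: joints at [-0.824, 0.359, 0.012, 0, -1.224, -0.288], TCP at [0.299, -0.605, 0.405] pointing down, gripper open.
Joint ranges: [-3.07, 3.07], [-1.43, 2.12], [-1.02, 1.25], [-3.03, 1.67], [-3.05, -0], [-3.03, 3.03]. Speed limits (rad/s): [2.39, 2.39, 3.01, 3.14, 3.14, 3.14].

## Interface

Orientations are given as [roll, pitch, yaw] about the fixed x, y, z axes, in that order (R = Rz(yaw) Ry(pitch) Rx(roll)).
In Python, from station import arm gives the robot as it stands.
- The arm moves only by the tool move_arm, never from a script. Its argument "deltas" is a list of rows, each a list of 6 numbers: the shift along the world's x, y, z in mm, then the turn, a rotation vector about the world's x, y, z in degrees. In form: [[tx, ty, tz, ax, ay, az], ...]. A call has exactly 5 rows; each row shifts and turns the commanded pose from where the row before left it; what a row does not reach is not made up. A row lasts 1/12 s, in which the tool goes at most 41.7 mm and 7.16 degrees, less where a joint would pass 70% of its speed; a pose out of reach is approached as far as the arm can. A call with a gripper value outside its range is refused whole. "claw" is the closure in counts, from 0 (fully open) to 255 (shut), set as the call begins (left out, the last holds). The fingers move at their own pace and stop on an object; "squeeze" is the grip in N (left out, the last holds). Time passes only in rows, so rows that do not move let the fingers close, or fill a call up. It gives the time, the measured TCP pose, the force and the opening at its end, in the units of the state.
- arm.get_state(): the state, without advancing time (a new reading comes with each control period).
- arm.grab_frame(name): name is "scene" or "top" or "wrist"; returns the picture (420x560x3 uint8, red, green, blue); there is no depth.
- arm.calibration(name): a dict with "intrinsics" (3x3 intrinsics, pixels), "T" (4x4, takes a point from camera to world coordinates); the wrist camera has in their place "mount" (4x4, takes a point from camera to tool coordinates, whose origin is the TCP and whose axes are the flange's). Camera axes: x right, y up, looking along -z (the intrinsics and any distortion apply to the point x, -y, -z); pixel columns grow to the right and rows downward; lengths in m; the calibration is good to about 2 mm. A picture is of the moment at which its call begins: read the wrist's pose just before it. calibration takes no time and is no camera call.
- arm.job_done(): hands the job in, once; it reports no verdict.
Trained networks look in the newest picture that a camera, given by its name, has taken for a name from the list of things; names that differ only in an ending like _2 or _b are one class to them, and where a whole thing is asked for, a point or a joint stands for the part that bears it (a point fixed in the world has none). Each returns a list of dicts, best first, with "score" (0 to 1); they miss things now and then, are a little off and sometimes report something else, mostly with a low value. They report only what shows in the picture. A call takes as long as a camera call.
- arm.spot_in(thing, camera): "xy" ([column, row] in pixels, amid what is visible of it).
- arm.masks_of(thing, camera): "pixels" (420x560 bool, what is visible of it) and "xy" ([column, row] in pixels, amid what is visible of it).
- arm.spot_point(thing, camera): "xy" ([column, row] in pixels: a listed point, or the origin of a listed thing).
The state is a dict: "t": time; "q": joint angles; "qd": joint speeds; "joint_efforts": joint torques, N m; "eef_pos": TCP position; "ee_rot": TCP orientation; "force": force on the tool from outside, world axes, zero at the start; "moment": the same for the moment, N m; "width": finger opening in m.
Only numpy, scipy, OpenCV 4.12 (cv2) and the standard library are available. Lean on these libraries where they do the work, as an engineer would, in place of code of your own. Each camera call takes 0.05 s, during which the arm holds its last target. There are 200 camera calls.

## Task

On the display ledge, push the dark wooden shelf stop along its rail with your fingertips until it drops into the notch beside the green tag, and leave it clicked in there; if it meets other notches on the way, push it on through them. Don't run it past the green tag's notch, don't pinch the stop, and don't touch the red pull-knob on top of it. Leave the goods around it standing where they are.

Things in the scene. Friction and masses are not known exactly. Their poses are not given: they have to be found in the camera images.
- ledge: wooden display board, 260 (x) x 500 (y) x 18 mm, lying fixed on the counter (z = 0) at a varying place and yaw (within 0.3 rad). Origin: centre of its underside. Offsets below are in its frame (x away from the robot, y to the left, z up).
- rail_mid (a point): middle of the aluminium rail's flat top, at ledge x = -90, y = 0, z = 38 mm. The rail runs along the ledge's y from -165 to 165 mm and is 24 mm wide, with a black end cap up to z = 48 mm at each end. Three V notches (15 mm wide, 6 mm deep) cross it at y = -40, 20 and 80 mm, one beside each tag.
- stop (a joint): the stop's travel, m: its centre is at ledge y = -110 mm + this value, range 0 to 0.23. It starts at 0 to 0.03, before all the notches (0.07, 0.13, 0.19). Sliding takes 3 to 5 N; falling into a notch it jumps forward up to 6 mm by itself and the push force dips to nothing; then the far flank holds it up to about 10 N. A firmer push (12 to 15 N) takes it over the flank, 8 mm past the notch's centre.
- push_face (a point): point on the stop's push face straight above the rail, at ledge z = 62 mm. The face looks to the ledge's -y (backwards along the travel) and spans z = 42 to 82 mm. The stop is a dark wooden block on the rail, 38 mm along it, reaching across it from 25 mm on the robot's side to 75 mm beyond; its top is at z = 85 mm. Space behind the face, above the rail, is clear.
- stop_index (a point): point on top of the stop (ledge z = 87 mm), on the axis of its pin, straight above the rail; it is level along the rail with a tag's origin when the stop sits in that tag's notch.
- pad_push: black rubber pad, 94 x 4 x 40 mm, which is the stop's push face (ledge -y side). Origin: its centre.
- pad_far: the same black pad on the stop's opposite face (ledge +y side). Pressing both pads at once counts as pinching. Origin: its centre.
- plunger (a joint): height of the stop's sprung index pin, m: 0 while it runs on the flat of the rail, about -0.005 when it has dropped into a notch; positive only if somebody lifts it.
- pull_knob: red knob on top of that pin, 16 mm across, 9 mm high, over the middle of the rail; its top is at ledge z = 103 mm (98 mm when dropped). Not to be touched. Origin: centre of its underside.
- tag_green: green tag, 26 mm wide (y), 10 mm thick, 30 mm high, fixed upright on the ledge at x = -122 mm (the robot's side of the rail), at the y of one of the three notches (which one varies); top at ledge z = 48 mm. Origin: centre of its underside; its y axis is the rail's direction.
- tag_white: white tag, same size, beside another notch.
- tag_yellow: yellow tag, same size, beside the third notch.
- mug_blue: blue mug, 80 mm across, 90 mm high, on the back of the ledge; bystander. Origin: centre of its underside.
- mug_pink: pink mug, 80 mm across, 90 mm high, on the back of the ledge; bystander. Origin: centre of its underside.
- jar: white lidded jar, 68 mm across, 85 mm high, on the back of the ledge; bystander. Origin: centre of its underside.
- egg_cup: small white ceramic egg cup, 48 mm across, 56 mm high, on the ledge beyond the rail's far end; bystander. Origin: centre of its underside.
- bowl: terracotta bowl, 124 mm across, 50 mm high, on the counter to the robot's left; bystander. Origin: centre of its underside.
- gift_tin: blue tin with a white lid, 94 x 124 x 78 mm, on the counter to the left; bystander. Origin: centre of its underside.
- syrup: amber bottle, 54 mm across, 150 mm high, on the counter to the right; bystander. Origin: centre of its underside.
- cup_cream: cream cup, 76 mm across, 75 mm high, on the counter to the right; bystander. Origin: centre of its underside.

How it is judged:
By the outcome, as a careful person would: the job done as asked, in the order asked, and still so for the second after the job is handed in, with the robot touching nothing.
It also fails if it takes over 56 s, if anything falls off the work surface, if the arm or the gripper's body presses on something with over 40 N, if the wrist force passes 120 N, or if a joint passes its speed limit or range.

## Working session

There is one attempt and no reset: what is moved stays moved. The work goes in short steps, Python scripts to look and compute and a tool call to move; the robot and the scene stay as the last step left them, time stands still between calls to the robot, and variables do not carry over. Pictures are saved under pics/ and viewed, about 8 in all and at most 12, crops included, and the job is handed in when it is done.

Besides the shell and the picture viewer there is one more tool, called after "Call:" by a JSON object that holds its "method" and its "body". move_arm: Moves the arm, as the interface text tells. Its arguments: {"type":"object","properties":{"deltas":{"type":"array","items":{"type":"array","items":{"type":"number"}}},"claw":{"type":"number"},"squeeze":{"type":"number"}},"required":["deltas"]}

```bash
ls; mkdir -p pics
cat > h.py <<'E'
import numpy as np,cv2
from station import arm
def ray(cam,xy,z):
    c=arm.calibration(cam);K=np.array(c["intrinsics"]);T=np.array(c["T"])
    p=np.array([[list(map(float,xy))]]);d=c.get("distortion")
    u=cv2.undistortPoints(p,K,None if d is None else np.array(d,float)).ravel()
    v=T[:3,:3]@np.array([u[0],-u[1],-1.]);o=T[:3,3]
    return o+v*(z-o[2])/v[2]
def save(cam,n):
    im=arm.grab_frame(cam);cv2.imwrite(f"pics/{n}.png",im[:,:,::-1]);return im
E
python3 - <<'E'
from h import *
np.set_printoptions(precision=4,suppress=True)
print(arm.get_state(),arm.tcp_to_grasp, arm.calibration("top"))
for cam in("top","scene"):
    save(cam,cam+"1")
    for n,z in dict(tag_green=.018,tag_white=.018,tag_yellow=.018,stop_index=.087,push_face=.062,rail_mid=.038,ledge=0,pull_knob=.089).items():
        for r in arm.spot_point(n,cam)[:2]: print(cam,n,r["score"],np.array(r["xy"]),ray(cam,r["xy"],z))
E
```

```text
pics
{'t': 0.0, 'q': array([-0.8239,  0.3594,  0.0111, -0.0003, -1.2241, -0.2881]), 'qd': array([-0.0015,  0.0005,  0.0006,  0.0016,  0.0009, -0.0024]), 'joint_efforts': array([ -0.0016, -58.2712,  29.3049,   6.997 ,   0.0068,  -0.0002]), 'eef_pos': array([ 0.2988, -0.605 ,  0.4037]), 'ee_rot': array([ 3.14  , -0.0002, -2.6829]), 'force': array([-0.3299, -0.1966, -0.299 ]), 'moment': array([ 0.0173, -0.0071, -0.0031]), 'width': 0.0875359255003423} 0.1593 {'intrinsics': array([[435.8652,   0.    , 282.9395],
       [  0.    , 435.8652, 214.3352],
       [  0.    ,   0.    ,   1.    ]]), 'T': array([[ 0.0206,  0.9803, -0.1964,  0.2508],
       [-0.9998,  0.0195, -0.0078, -0.0093],
       [-0.0038,  0.1965,  0.9805,  1.5883],
       [ 0.    ,  0.    ,  0.    ,  1.    ]])}
top tag_green 0.54 [290.  233.6] [ 0.4943 -0.0241  0.018 ]
top tag_white 0.48 [275.1 229.9] [0.5068 0.0305 0.018 ]
top tag_yellow 0.5 [305.4 235.3] [ 0.4892 -0.0802  0.018 ]
top stop_index 0.74 [322.1 229.3] [ 0.501  -0.1351  0.087 ]
top push_face 0.37 [331.4 232.6] [ 0.494  -0.1701  0.062 ]
top rail_mid 0.77 [293.9 223.5] [ 0.5283 -0.0373  0.038 ]
top ledge 0.75 [304.  200.2] [ 0.6244 -0.0744  0.    ]
scene tag_green 0.61 [287.2 208.3] [ 0.4973 -0.0223  0.018 ]
scene tag_white 0.63 [433.7 304.9] [0.6288 0.4799 0.018 ]
scene tag_white 0.43 [331.  256.2] [0.6037 0.1688 0.018 ]
scene tag_yellow 0.61 [273.8 200.2] [ 0.4858 -0.0754  0.018 ]
scene stop_index 0.75 [254.8 186.4] [ 0.51   -0.1283  0.087 ]
scene stop_index 0.26 [258.6 235.3] [ 0.6681 -0.035   0.087 ]
scene push_face 0.47 [249.9 185.9] [ 0.4967 -0.1541  0.062 ]
scene rail_mid 0.67 [277.1 208.4] [ 0.5249 -0.0447  0.038 ]
scene ledge 0.57 [257.7 236. ] [ 0.6215 -0.0658  0.    ]
scene ledge 0.24 [249.7 183.7] [ 0.4438 -0.1864  0.    ]
scene pull_knob 0.47 [250.5 185.4] [ 0.5135 -0.1415  0.089 ]
```

Run:
```python
import cv2
a=cv2.imread("pics/top1.png")[110:300,180:440];cv2.imwrite("pics/t.png",cv2.resize(a,None,fx=3,fy=3,interpolation=2))
a=cv2.imread("pics/scene1.png");cv2.imwrite("pics/s.png",cv2.resize(a,None,fx=1.4,fy=1.4))
```

```text
(no output)
```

View pics/t.png

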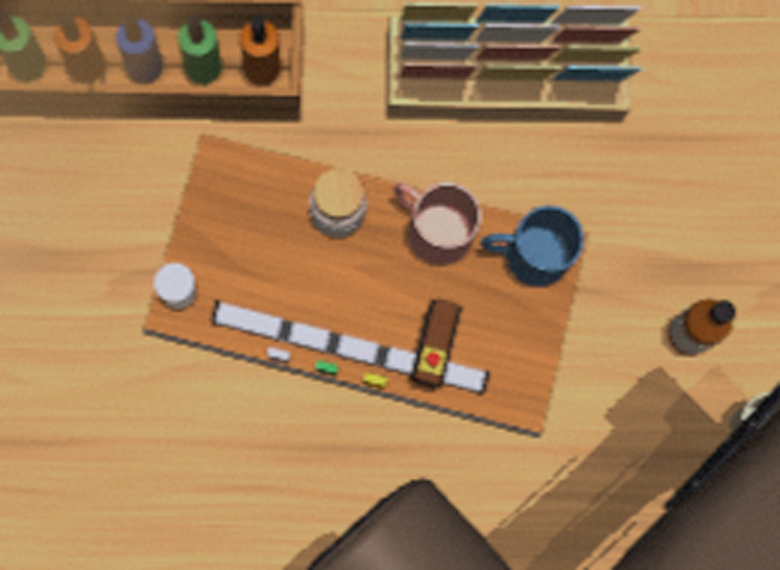

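View pics/s.png

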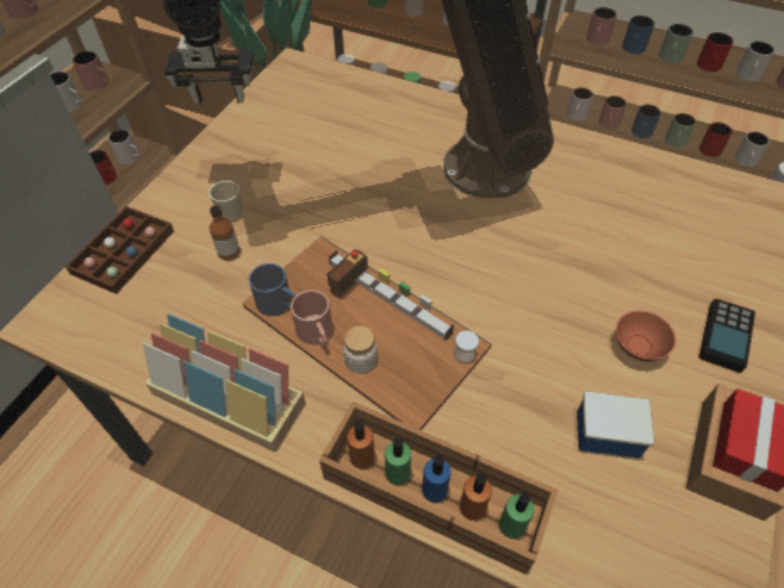

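The tags, left to right, are white (271,228 px), green (289,233) and yellow (305,237), so green is the middle notch. The stop (~324,229 px) starts to the right of yellow, so it has to pass through one notch. Next I'll fit the ledge frame.

Run:
```python
from h import *
from scipy.optimize import least_squares
np.set_printoptions(precision=4,suppress=True)
f=lambda x,y:(180+x/3,110+y/3)
P=[((-90,165),f(216,313),.043),((-90,-165),f(487,380),.043),((130,250),f(203,135),.018),((130,-250),f(589,230),.018),((-130,-250),f(541,433),.018),((-130,250),f(146,328),.018),
((-122,20),f(327,367),.048),((-122,80),f(279,353),.048),((-122,-40),f(375,379),.048)]
L=np.array([p[0] for p in P])/1000;W=np.array([ray("top",p[1],p[2])[:2] for p in P])
def tf(s):
    c,n=np.cos(s[2]),np.sin(s[2]);return L@np.array([[c,-n],[n,c]]).T+s[:2]
r=least_squares(lambda s:(tf(s)-W).ravel(),[.62,-.07,-.2],loss="soft_l1",f_scale=.003)
x,y,a=r.x;print(r.x,"\n",(tf(r.x)-W)*1000)
k=ray("top",f(433,359),.103)[:2]
R=np.array([[np.cos(a),-np.sin(a)],[np.sin(a),np.cos(a)]])
print("knob in ledge",R.T@(k-[x,y]))
for yy in(-.2,-.165,-.11,-.04,.02):print(yy,R@[-.09,yy]+[x,y])
```

```text
[ 0.6087 -0.0689 -0.2372] 
 [[ 1.8822 -2.1617]
 [-0.6389  3.0652]
 [ 2.5016  2.4757]
 [-0.8263 -0.4883]
 [-0.2258 -2.4311]
 [-1.6031  2.9098]
 [ 0.6601 -0.6498]
 [-1.002   0.0618]
 [-0.1496 -1.648 ]]
knob in ledge [-0.0913 -0.0967]
-0.2 [ 0.4742 -0.2422]
-0.165 [ 0.4824 -0.2081]
-0.11 [ 0.4954 -0.1547]
-0.04 [ 0.5118 -0.0866]
0.02 [ 0.5259 -0.0283]
```

Call:
{"method": "move_arm", "body": {"deltas": [[12,27,0,0,0,3.3],[12,27,0,0,0,3.3],[12,27,0,0,0,3.3],[12,27,0,0,0,3.3],[12,27,0,0,0,3.3]], "claw": 255, "squeeze": 10}}

```text
t: 1.32
eef_pos: [0.3592, -0.469, 0.4047]
ee_rot: [-3.141, 0.0, -2.392]
force: [0.5, -1.0, -0.1]
width: 0.0596
```

Call:
{"method": "move_arm", "body": {"deltas": [[12,27,0,0,0,3.3],[12,27,0,0,0,3.3],[12,27,0,0,0,3.3],[12,27,0,0,0,3.3],[12,27,0,0,0,3.3]]}}

```text
t: 1.73
eef_pos: [0.4192, -0.3338, 0.4049]
ee_rot: [-3.141, 0.0, -2.104]
force: [0.3, -0.1, -0.7]
width: 0.0268
```

Call:
{"method": "move_arm", "body": {"deltas": [[12,27,0,0,0,3.4],[12,27,0,0,0,3.4],[12,27,0,0,0,3.4],[12,24,0,0,0,3.4],[12,20,0,0,0,3.4]]}}

```text
t: 2.15
eef_pos: [0.4792, -0.2085, 0.4051]
ee_rot: [-3.141, 0.0, -1.807]
force: [-0.3, 0.1, -0.5]
width: 0.0003
```

```bash
cat >> h.py <<'E'
from scipy.spatial.transform import Rotation as Ro
S=np.array([.6087,-.0689]);A=-.2372
RL=np.array([[np.cos(A),-np.sin(A)],[np.sin(A),np.cos(A)]])
def toL(p): return RL.T@(np.array(p)[:2]-S)*1000
def wpose():
    s=arm.get_state();M=np.eye(4);M[:3,:3]=Ro.from_euler("xyz",s["ee_rot"]).as_matrix();M[:3,3]=s["eef_pos"]
    return M@np.array(arm.calibration("wrist")["mount"])
def wray(T,xy,z):
    K=np.array(arm.calibration("wrist")["intrinsics"])
    u=cv2.undistortPoints(np.array([[list(map(float,xy))]]),K,None).ravel()
    v=T[:3,:3]@np.array([u[0],-u[1],-1.]);o=T[:3,3]
    return o+v*(z-o[2])/v[2]
E
python3 - <<'E'
from h import *
np.set_printoptions(precision=4,suppress=True)
T=wpose();save("wrist","w1");print(T, arm.calibration("wrist").keys())
for n,z in dict(tag_green=.018,tag_white=.018,tag_yellow=.018,stop_index=.087,push_face=.062,rail_mid=.038,pull_knob=.089).items():
    for r in arm.spot_point(n,"wrist")[:1]:
        p=wray(T,r["xy"],z);print(n,r["score"],np.array(r["xy"]),p,toL(p))
print("tcp L",toL(arm.get_state()["eef_pos"]))
E
```

```text
[[-0.9723 -0.2261 -0.0585  0.4636]
 [ 0.2336 -0.9423 -0.2397 -0.27  ]
 [-0.001  -0.2467  0.9691  0.3864]
 [ 0.      0.      0.      1.    ]] dict_keys(['intrinsics', 'mount'])
push_face 0.61 [280.9 248.7] [ 0.4922 -0.1544  0.062 ] [ -93.1039 -110.467 ]
rail_mid 0.69 [278.3 249.2] [ 0.497  -0.1459  0.038 ] [ -90.4685 -101.1221]
tcp L [ -93.1999 -168.5752]
```

View pics/w1.png

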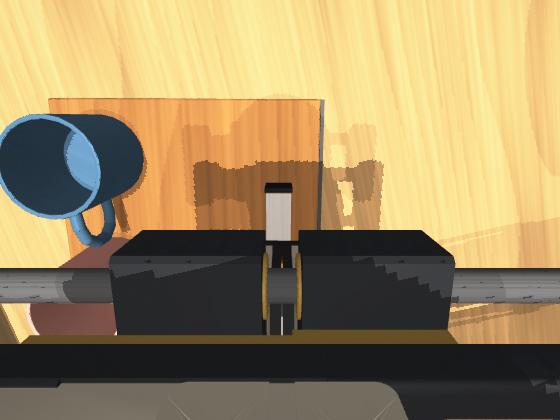

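Run:
```python
from h import *
T=wpose()
for xy,z in(((278.5,184),.048),((265,188),.048),((292,188),.048),((323,100),.018),((50,99),.018)): print(xy,toL(wray(T,xy,z)))
```

```text
(278.5, 184) [ -91.25129643 -171.27224576]
(265, 188) [ -78.74577189 -167.56874774]
(292, 188) [-103.7144193  -167.47792604]
(323, 100) [-133.7346117  -246.63620859]
(50, 99) [ 125.60638104 -248.49646542]
```

Call:
{"method": "move_arm", "body": {"deltas": [[5,7,-25,0,0,0],[0,0,-30,0,0,0],[0,0,-30,0,0,0],[0,0,-25,0,0,0],[0,0,-20,0,0,0]]}}

```text
t: 2.97
eef_pos: [0.4829, -0.2039, 0.2727]
ee_rot: [3.14, -0.0, -1.812]
force: [0.1, 0.3, 0.1]
width: 0.0002
```

Call:
{"method": "move_arm", "body": {"deltas": [[0,0,-15,0,0,0],[0,0,-12,0,0,0],[0,0,-8,0,0,0],[0,0,-3,0,0,0],[0,0,0,0,0,0]]}}

```text
t: 3.38
eef_pos: [0.4837, -0.2036, 0.2362]
ee_rot: [3.141, -0.0, -1.811]
force: [1.0, -0.0, -0.3]
width: -0.0001
```

Run:
```python
from h import *
s=arm.get_state();print(s["eef_pos"],s["force"],toL(s["eef_pos"]))
a=save("scene","s2")[80:280,140:380,::-1];b=save("top","t2")[150:300,220:400,::-1]
cv2.imwrite("pics/c2.png",np.vstack([cv2.resize(a,(600,500))[150:450],cv2.resize(b,(600,500))[:300]]))
```

```text
[ 0.48367938 -0.20359266  0.23622804] [ 0.98394676 -0.00546438 -0.26282411] [ -89.86966643 -160.2988203 ]
```

View pics/c2.png

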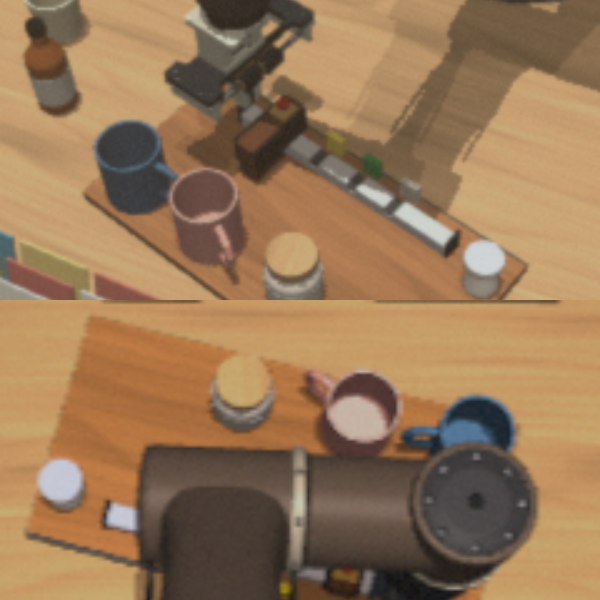

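The fingers are down behind the stop's push face, and the rest of the rail and the goods are clear. I'll start pushing along u = (0.235, 0.972).

Call:
{"method": "move_arm", "body": {"deltas": [[1.2,4.9,0,0,0,0],[1.2,4.9,0,0,0,0],[1.2,4.9,0,0,0,0],[0.9,3.9,0,0,0,0],[0.7,2.9,0,0,0,0]]}}

```text
t: 3.9
eef_pos: [0.4893, -0.1809, 0.2369]
ee_rot: [-3.141, 0.0, -1.809]
force: [-0.0, -1.1, 0.4]
width: 0.0005
```

Call:
{"method": "move_arm", "body": {"deltas": [[0.5,1.9,0,0,0,0],[0.5,1.9,0,0,0,0],[0.5,1.9,0,0,0,0],[0.5,1.9,0,0,0,0],[0.5,1.9,0,0,0,0]]}}

```text
t: 4.32
eef_pos: [0.4916, -0.1721, 0.2366]
ee_rot: [3.141, -0.0, -1.81]
force: [-0.8, 0.4, 0.1]
width: 0.0004
```

Call:
{"method": "move_arm", "body": {"deltas": [[0.5,1.9,0,0,0,0],[0.5,1.9,0,0,0,0],[0.5,1.9,0,0,0,0],[0.5,1.9,0,0,0,0],[0.5,1.9,0,0,0,0]]}}

```text
t: 4.73
eef_pos: [0.4939, -0.1632, 0.2366]
ee_rot: [3.141, -0.001, -1.81]
force: [-0.3, -5.7, -0.8]
width: 0.0009
```

Call:
{"method": "move_arm", "body": {"deltas": [[0.6,2.4,0,0,0,0],[0.6,2.4,0,0,0,0],[0.6,2.4,0,0,0,0],[0.6,2.4,0,0,0,0],[0.6,2.4,0,0,0,0]]}}

```text
t: 5.15
eef_pos: [0.4968, -0.1512, 0.2366]
ee_rot: [3.141, -0.001, -1.81]
force: [-2.0, -5.7, 0.1]
width: 0.0007
```

Call:
{"method": "move_arm", "body": {"deltas": [[0.6,2.4,0,0,0,0],[0.6,2.4,0,0,0,0],[0.6,2.4,0,0,0,0],[0.5,1.9,0,0,0,0],[0.5,1.9,0,0,0,0]]}}

```text
t: 5.57
eef_pos: [0.4996, -0.1402, 0.2366]
ee_rot: [3.141, -0.001, -1.81]
force: [-1.1, -6.3, 1.4]
width: 0.0002
```

Run:
```python
from h import *
s=arm.get_state();print(s["eef_pos"],s["force"],toL(s["eef_pos"]))
a=save("scene","s3")
for n,z in dict(stop_index=.087,pull_knob=.089,push_face=.062).items():
    for r in arm.spot_point(n,"scene")[:2]: print(n,r["score"],r["xy"],toL(ray("scene",r["xy"],z)))
cv2.imwrite("pics/c3.png",cv2.resize(a[140:260,200:360,::-1],(800,600),interpolation=2))
```

```text
[ 0.49959718 -0.14019994  0.23663459] [-1.06014761 -6.27646207  1.37218178] [-89.29370964 -94.9407128 ]
stop_index 0.75 [256.7, 190.0] [-74.67127606 -66.89021253]
stop_index 0.4 [256.6, 189.6] [-75.69562424 -68.17630741]
pull_knob 0.44 [257.4, 186.9] [-84.30371153 -72.16058972]
push_face 0.36 [258.2, 186.6] [-103.19905184  -86.52886712]
```

View pics/c3.png

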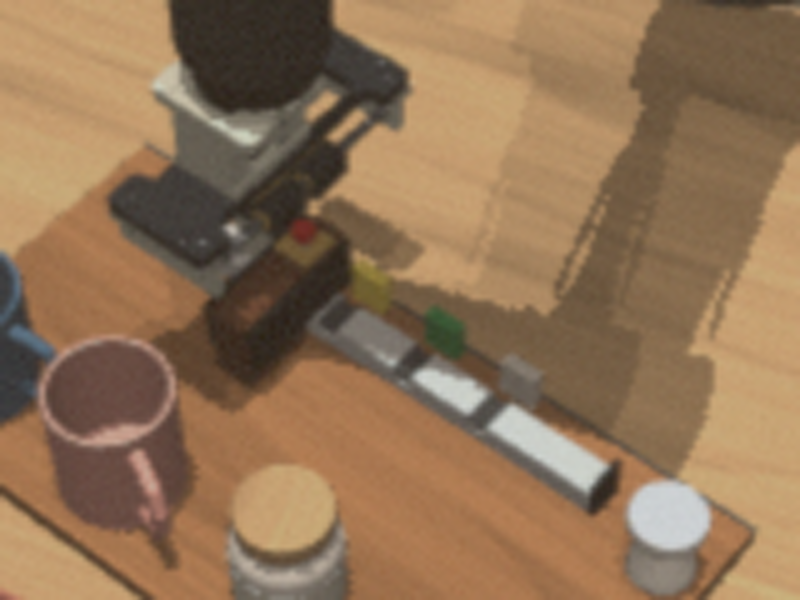

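Call:
{"method": "move_arm", "body": {"deltas": [[0.6,2.4,0,0,0,0],[0.6,2.4,0,0,0,0],[0.6,2.4,0,0,0,0],[0.6,2.4,0,0,0,0],[0.6,2.4,0,0,0,0]]}}

```text
t: 6.18
eef_pos: [0.5026, -0.1281, 0.2366]
ee_rot: [3.141, -0.001, -1.81]
force: [-1.8, -6.5, 0.9]
width: 0.0003
```

Call:
{"method": "move_arm", "body": {"deltas": [[0.2,1,0,0,0,0],[0.3,1,0,0,0,0],[0.2,1,0,0,0,0],[0.3,1,0,0,0,0],[0.2,1,0,0,0,0]]}}

```text
t: 6.6
eef_pos: [0.5038, -0.123, 0.2366]
ee_rot: [3.141, -0.001, -1.81]
force: [-1.7, -5.3, 2.0]
width: 0.0006
```

Call:
{"method": "move_arm", "body": {"deltas": [[0.2,1,0,0,0,0],[0.3,1,0,0,0,0],[0.2,1,0,0,0,0],[0,0,0,0,0,0],[0,0,0,0,0,0]]}}

```text
t: 7.02
eef_pos: [0.5051, -0.1194, 0.2367]
ee_rot: [-3.141, 0.001, -1.81]
force: [-0.2, -0.2, -0.2]
width: 0.001
```

The force dipped to zero at TCP ledge y ≈ -74, as predicted for the yellow notch. I'll push on through it.

Call:
{"method": "move_arm", "body": {"deltas": [[0.4,1.5,0,0,0,0],[0.3,1.4,0,0,0,0],[0.4,1.5,0,0,0,0],[0.3,1.4,0,0,0,0],[0.4,1.5,0,0,0,0]]}}

```text
t: 7.43
eef_pos: [0.5066, -0.1132, 0.2367]
ee_rot: [3.141, -0.002, -1.809]
force: [0.2, -16.3, -1.2]
width: 0.0007
```

Call:
{"method": "move_arm", "body": {"deltas": [[0.4,1.5,0,0,0,0],[0.3,1.4,0,0,0,0],[0.4,1.5,0,0,0,0],[0.3,1.4,0,0,0,0],[0.4,1.5,0,0,0,0]]}}

```text
t: 7.85
eef_pos: [0.5084, -0.106, 0.2367]
ee_rot: [3.141, -0.001, -1.81]
force: [0.8, -5.5, 0.7]
width: 0.0005
```

Call:
{"method": "move_arm", "body": {"deltas": [[0.4,1.5,0,0,0,0],[0.3,1.4,0,0,0,0],[0.4,1.5,0,0,0,0],[0.3,1.4,0,0,0,0],[0.4,1.5,0,0,0,0]]}}

```text
t: 8.27
eef_pos: [0.5103, -0.0982, 0.2367]
ee_rot: [-3.142, -0.001, -1.81]
force: [-0.1, -5.8, -0.9]
width: 0.0005
```

Run:
```python
from h import *
s=arm.get_state();print(s["eef_pos"],s["force"],toL(s["eef_pos"]))
for n,z in dict(stop_index=.087).items():
    a=save("scene","s4")
    for r in arm.spot_point(n,"scene")[:2]: print(n,r["score"],r["xy"],toL(ray("scene",r["xy"],z)))
cv2.imwrite("pics/c4.png",cv2.resize(a[140:260,200:360,::-1],(800,600),interpolation=2))
print(toL(ray("scene",(260.8,186),.103)))
```

```text
[ 0.51025269 -0.09821539  0.23670872] [-0.06910535 -5.84942347 -0.88139241] [-88.80216672 -51.62789183]
stop_index 0.57 [270.0, 195.9] [-82.3656184 -19.7910467]
[-85.0776151  -58.26559969]
```

View pics/c4.png

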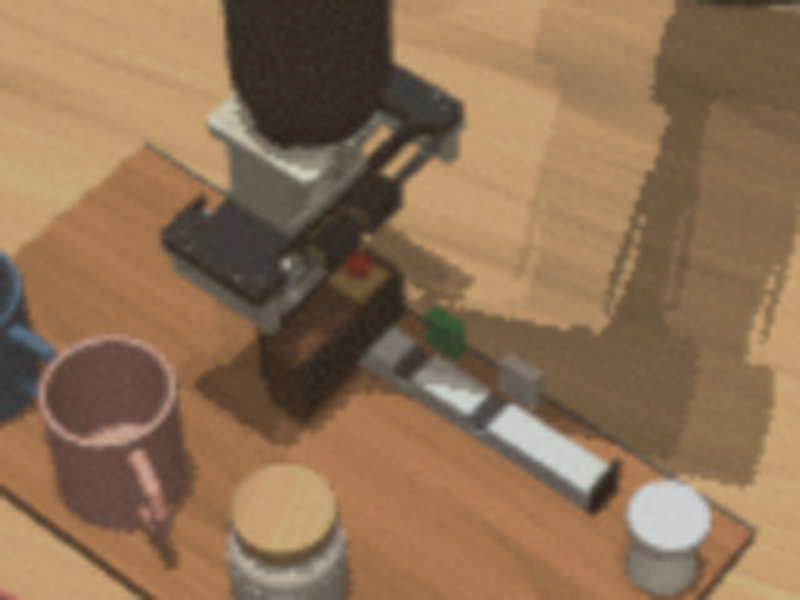

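Call:
{"method": "move_arm", "body": {"deltas": [[0.6,2.4,0,0,0,0],[0.6,2.4,0,0,0,0],[0.6,2.4,0,0,0,0],[0.6,2.4,0,0,0,0],[0.6,2.4,0,0,0,0]]}}

```text
t: 8.78
eef_pos: [0.5132, -0.0861, 0.2367]
ee_rot: [3.142, -0.001, -1.81]
force: [0.2, -6.4, 0.2]
width: 0.0001
```

Call:
{"method": "move_arm", "body": {"deltas": [[0.6,2.4,0,0,0,0],[0.6,2.4,0,0,0,0],[0.6,2.4,0,0,0,0],[0.4,1.5,0,0,0,0],[0.2,1,0,0,0,0]]}}

```text
t: 9.2
eef_pos: [0.5156, -0.0763, 0.2367]
ee_rot: [3.141, -0.001, -1.81]
force: [0.7, -6.0, -0.8]
width: 0.0004
```

Call:
{"method": "move_arm", "body": {"deltas": [[0.2,1,0,0,0,0],[0.3,1,0,0,0,0],[0.2,1,0,0,0,0],[0.3,1,0,0,0,0],[0.2,1,0,0,0,0]]}}

```text
t: 9.62
eef_pos: [0.5168, -0.0715, 0.2367]
ee_rot: [3.141, -0.001, -1.81]
force: [1.2, -6.3, 0.1]
width: 0.0004
```

Call:
{"method": "move_arm", "body": {"deltas": [[0.2,1,0,0,0,0],[0.3,1,0,0,0,0],[0.2,1,0,0,0,0],[0.3,1,0,0,0,0],[0.2,1,0,0,0,0]]}}

```text
t: 10.03
eef_pos: [0.518, -0.0665, 0.2367]
ee_rot: [3.142, -0.001, -1.81]
force: [0.0, -6.9, 0.1]
width: 0.0008
```

Call:
{"method": "move_arm", "body": {"deltas": [[0.1,0.5,0,0,0,0],[0.1,0.5,0,0,0,0],[0.1,0.5,0,0,0,0],[0.1,0.5,0,0,0,0],[0,0,0,0,0,0]]}}

```text
t: 10.45
eef_pos: [0.5185, -0.0643, 0.2367]
ee_rot: [-3.141, -0.0, -1.81]
force: [2.4, -5.0, -1.3]
width: 0.0003
```

Call:
{"method": "move_arm", "body": {"deltas": [[0.1,0.5,0,0,0,0],[0.1,0.5,0,0,0,0],[0.1,0.5,0,0,0,0],[0,0,0,0,0,0],[0,0,0,0,0,0]]}}

```text
t: 10.87
eef_pos: [0.5189, -0.0625, 0.2367]
ee_rot: [-3.141, 0.0, -1.81]
force: [1.4, -3.2, -0.8]
width: 0.0004
```

Call:
{"method": "move_arm", "body": {"deltas": [[0.1,0.5,0,0,0,0],[0.1,0.5,0,0,0,0],[0,0,0,0,0,0],[0,0,0,0,0,0],[0,0,0,0,0,0]]}}

```text
t: 11.28
eef_pos: [0.5188, -0.0614, 0.2366]
ee_rot: [3.141, 0.0, -1.81]
force: [-0.0, -0.6, 0.3]
width: 0.0004
```

The force is at zero where the green notch was predicted (TCP ledge y ≈ -14). I'll back off and look.

Call:
{"method": "move_arm", "body": {"deltas": [[-1.2,-5,0,0,0,0],[-2,-8,0,0,0,0],[-2.5,-10,0,0,0,0],[-2.5,-10,0,0,0,0],[0,0,0,0,0,0]]}}

```text
t: 11.7
eef_pos: [0.5098, -0.0965, 0.2365]
ee_rot: [3.141, -0.0, -1.812]
force: [-0.0, 0.3, -0.3]
width: 0.0007
```

Call:
{"method": "move_arm", "body": {"deltas": [[0,0,20,0,0,0],[0,0,30,0,0,0],[0,0,30,0,0,0],[0,0,30,0,0,0],[0,0,30,0,0,0]]}}

```text
t: 12.12
eef_pos: [0.5102, -0.0952, 0.3781]
ee_rot: [3.141, -0.0, -1.811]
force: [0.3, 0.0, 0.1]
width: 0.0003
```

Call:
{"method": "move_arm", "body": {"deltas": [[-9,-38,0,0,0,0],[-9,-38,0,0,0,0],[-9,-38,0,0,0,0],[-9,-38,0,0,0,0],[-5,-20,0,0,0,0]]}}

```text
t: 12.53
eef_pos: [0.4682, -0.2698, 0.3768]
ee_rot: [-3.142, -0.0, -1.812]
force: [0.7, 0.2, -0.4]
width: 0.0004
```

Run:
```python
from h import *
s=arm.get_state();print(s["eef_pos"],s["force"])
a=save("scene","s5");b=save("top","t5")
for cam in("scene","top"):
  (arm.grab_frame(cam))
  for n,z in dict(stop_index=.087,pull_knob=.084,tag_green=.018).items():
    for r in arm.spot_point(n,cam)[:1]: print(cam,n,r["score"],r["xy"],toL(ray(cam,r["xy"],z)))
cv2.imwrite("pics/c5.png",np.vstack([cv2.resize(a[170:250,220:360,::-1],(525,300),interpolation=2),cv2.resize(b[200:260,230:335,::-1],(525,300),interpolation=2)]))
```

```text
[ 0.46823024 -0.26975111  0.37678465] [ 0.70443506  0.22294842 -0.39558172]
scene stop_index 0.81 [279.8, 201.8] [-83.27143625  18.04518353]
scene pull_knob 0.43 [278.1, 200.0] [-87.26558391   8.15306346]
scene tag_green 0.38 [433.3, 308.0] [-100.42749212  541.57574399]
top stop_index 0.49 [290.1, 220.1] [-85.93050551  26.50285533]
```

View pics/c5.png

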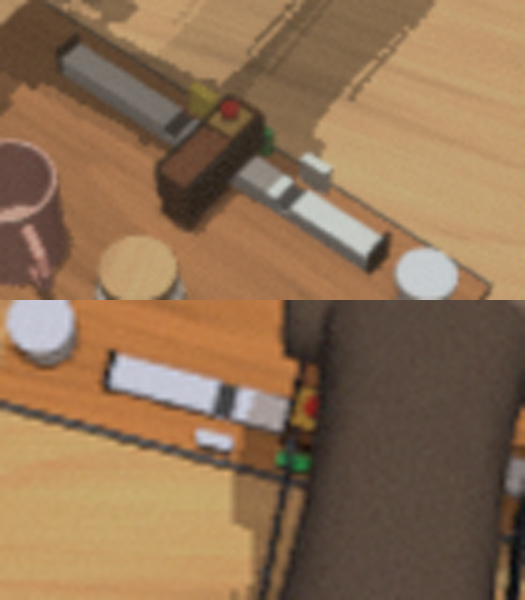

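The stop is by the green tag, but the arm hides the top view. I'll swing further away for a clean check.

Call:
{"method": "move_arm", "body": {"deltas": [[-16,-36,5,0,0,0],[-16,-36,5,0,0,0],[-16,-36,5,0,0,0],[-16,-36,5,0,0,0],[-16,-36,5,0,0,0]]}}

```text
t: 13.45
eef_pos: [0.3893, -0.4475, 0.4022]
ee_rot: [-3.141, -0.0, -1.808]
force: [1.6, -0.0, 0.2]
width: 0.0006
```

Call:
{"method": "move_arm", "body": {"deltas": [[-12,-36,0,0,0,0],[-12,-36,0,0,0,0],[-12,-36,0,0,0,0],[0,-20,0,0,0,0],[0,0,0,0,0,0]]}}

```text
t: 13.87
eef_pos: [0.3531, -0.5778, 0.4004]
ee_rot: [3.14, -0.0, -1.812]
force: [0.7, 0.0, -0.4]
width: -0.0
```

Run:
```python
from h import *
s=arm.get_state();print(s["eef_pos"],s["force"])
b=save("top","t6")
for n,z in dict(stop_index=.087,pull_knob=.084,tag_green=.018).items():
    for r in arm.spot_point(n,"top")[:1]: print(n,r["score"],r["xy"],toL(ray("top",r["xy"],z)))
for nm,o in(("t6",.098),("top1",.103)):
  im=cv2.imread(f"pics/{nm}.png").astype(int);B,G,R=im[...,0],im[...,1],im[...,2]
  m=(R>150)&(G<80)&(B<80);m[:200]=0;m[260:]=0;m[:,:240]=0;m[:,350:]=0
  v,u=np.nonzero(m);print(nm,len(u),u.mean(),v.mean(),toL(ray("top",(u.mean(),v.mean()),o)))
  m=(G>100)&(R<90)&(B<120);m[:215]=0;m[250:]=0;m[:,:270]=0;m[:,310:]=0
  v,u=np.nonzero(m);print("green",len(u),toL(ray("top",(u.mean(),v.mean()),.045)) if len(u) else 0)
cv2.imwrite("pics/c6.png",cv2.resize(b[195:260,230:350,::-1],(780,422),interpolation=2))
```

```text
[ 0.35308527 -0.57775557  0.40037704] [ 0.70742222  0.01900599 -0.4062972 ]
stop_index 0.8 [292.5, 220.1] [-83.79234404  18.37181279]
pull_knob 0.46 [273.7, 228.6] [-129.22752906   74.45810538]
tag_green 0.51 [288.0, 232.6] [-120.02587031   24.65584785]
t6 10 292.5 221.2 [-89.59513553  17.06968325]
green 18 [-120.5434335    21.64757151]
top1 11 323.8181818181818 229.1818181818182 [-90.13326943 -94.60571947]
green 13 [-121.93120363   22.66172395]
```

View pics/c6.png

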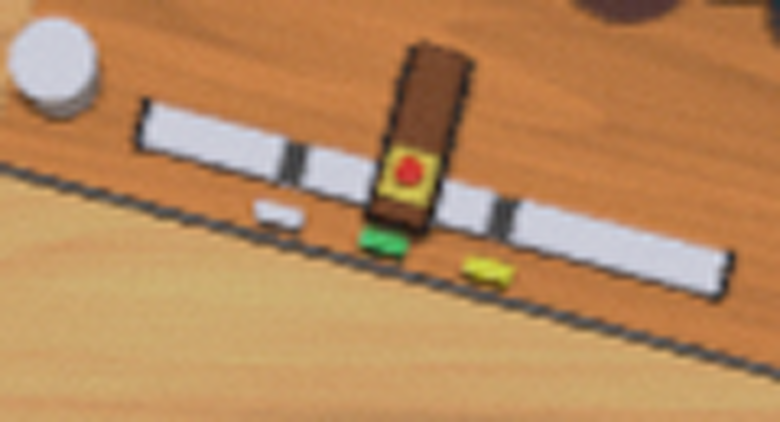

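The top view puts the knob 3–5 mm short of the green tag, and the resolution there is 3.5 mm per pixel, so I can't call it seated. I'll go back and test by touch. If it's seated, contact comes about 6 mm further on and holds against roughly 7 N.

Call:
{"method": "move_arm", "body": {"deltas": [[10,33,0,0,0,0],[10,33,0,0,0,0],[10,33,0,0,0,0],[10,33,0,0,0,0],[10,33,0,0,0,0]]}}

```text
t: 14.48
eef_pos: [0.404, -0.4068, 0.4022]
ee_rot: [-3.141, -0.0, -1.809]
force: [0.8, 0.6, 0.9]
width: 0.0008
```

Call:
{"method": "move_arm", "body": {"deltas": [[11,33,0,0,0,0],[11,33,0,0,0,0],[11,33,0,0,0,0],[11,33,0,0,0,0],[11,33,0,0,0,0]]}}

```text
t: 14.9
eef_pos: [0.4586, -0.2417, 0.4024]
ee_rot: [-3.14, 0.0, -1.808]
force: [1.0, -0.2, -0.5]
width: 0.0002
```

Call:
{"method": "move_arm", "body": {"deltas": [[11,33,0,0,0,0],[11,33,0,0,0,0],[11,33,0,0,0,0],[10,30,0,0,0,0],[8,22,0,0,0,0]]}}

```text
t: 15.32
eef_pos: [0.5095, -0.0902, 0.4025]
ee_rot: [-3.14, 0.001, -1.807]
force: [0.9, -0.6, 0.2]
width: 0.0003
```

Call:
{"method": "move_arm", "body": {"deltas": [[0,-3,-30,0,0,0],[0,0,-35,0,0,0],[0,0,-35,0,0,0],[0,0,-25,0,0,0],[0,0,-15,0,0,0]]}}

```text
t: 15.73
eef_pos: [0.5081, -0.0954, 0.2593]
ee_rot: [3.139, -0.001, -1.808]
force: [-0.5, 0.0, 0.5]
width: 0.0005
```

Call:
{"method": "move_arm", "body": {"deltas": [[0,0,-12,0,0,0],[0,0,-8,0,0,0],[0,0,-4,0,0,0],[0,0,-1,0,0,0],[0,0,0,0,0,0]]}}

```text
t: 16.15
eef_pos: [0.5099, -0.0962, 0.2372]
ee_rot: [-3.141, 0.0, -1.809]
force: [0.6, -0.5, 0.2]
width: 0.0004
```

Call:
{"method": "move_arm", "body": {"deltas": [[1.2,4.8,0,0,0,0],[1.2,4.8,0,0,0,0],[1.2,4.8,0,0,0,0],[0.9,3.9,0,0,0,0],[0.7,2.9,0,0,0,0]]}}

```text
t: 16.57
eef_pos: [0.5152, -0.0747, 0.237]
ee_rot: [-3.141, 0.0, -1.81]
force: [-0.5, -0.7, -0.5]
width: 0.0002
```

Call:
{"method": "move_arm", "body": {"deltas": [[0.6,2.5,0,0,0,0],[0.6,2.5,0,0,0,0],[0.5,2,0,0,0,0],[0.5,2,0,0,0,0],[0.2,1,0,0,0,0]]}}

```text
t: 16.98
eef_pos: [0.5174, -0.0652, 0.2366]
ee_rot: [3.142, -0.0, -1.81]
force: [-0.1, 0.4, 0.3]
width: 0.0007
```

Call:
{"method": "move_arm", "body": {"deltas": [[0.1,0.5,0,0,0,0],[0.1,0.5,0,0,0,0],[0.1,0.5,0,0,0,0],[0,0,0,0,0,0],[0,0,0,0,0,0]]}}

```text
t: 17.4
eef_pos: [0.5176, -0.064, 0.2367]
ee_rot: [3.142, -0.0, -1.81]
force: [0.3, -0.1, -0.1]
width: 0.0007
```

Call:
{"method": "move_arm", "body": {"deltas": [[0.1,0.5,0,0,0,0],[0.1,0.5,0,0,0,0],[0.1,0.5,0,0,0,0],[0,0,0,0,0,0],[0,0,0,0,0,0]]}}

```text
t: 17.82
eef_pos: [0.5179, -0.0624, 0.2367]
ee_rot: [-3.142, -0.0, -1.81]
force: [-0.7, 0.3, 0.2]
width: 0.0008
```

Call:
{"method": "move_arm", "body": {"deltas": [[0.1,0.5,0,0,0,0],[0.1,0.5,0,0,0,0],[0.1,0.5,0,0,0,0],[0,0,0,0,0,0],[0,0,0,0,0,0]]}}

```text
t: 18.23
eef_pos: [0.5182, -0.0608, 0.2367]
ee_rot: [-3.142, 0.0, -1.81]
force: [-0.6, 0.4, -0.1]
width: 0.0005
```

Call:
{"method": "move_arm", "body": {"deltas": [[0.1,0.5,0,0,0,0],[0.1,0.5,0,0,0,0],[0,0,0,0,0,0],[0,0,0,0,0,0],[0,0,0,0,0,0]]}}

```text
t: 18.65
eef_pos: [0.5184, -0.0599, 0.2367]
ee_rot: [-3.142, 0.0, -1.81]
force: [-0.3, -0.2, 0.3]
width: 0.0004
```

Call:
{"method": "move_arm", "body": {"deltas": [[0.1,0.5,0,0,0,0],[0.1,0.5,0,0,0,0],[0,0,0,0,0,0],[0,0,0,0,0,0],[0,0,0,0,0,0]]}}

```text
t: 19.07
eef_pos: [0.5186, -0.0589, 0.2367]
ee_rot: [3.142, -0.0, -1.81]
force: [-0.5, -1.5, -0.7]
width: 0.0008
```

Call:
{"method": "move_arm", "body": {"deltas": [[0.1,0.5,0,0,0,0],[0.1,0.5,0,0,0,0],[0,0,0,0,0,0],[0,0,0,0,0,0],[0,0,0,0,0,0]]}}

```text
t: 19.48
eef_pos: [0.5188, -0.0579, 0.2367]
ee_rot: [-3.142, -0.0, -1.81]
force: [-0.5, 0.1, -0.3]
width: 0.0006
```

Call:
{"method": "move_arm", "body": {"deltas": [[0.1,0.5,0,0,0,0],[0.1,0.5,0,0,0,0],[0,0,0,0,0,0],[0,0,0,0,0,0],[0,0,0,0,0,0]]}}

```text
t: 19.9
eef_pos: [0.519, -0.0569, 0.2367]
ee_rot: [3.142, -0.0, -1.81]
force: [-0.5, -0.1, -0.5]
width: 0.0007
```

Call:
{"method": "move_arm", "body": {"deltas": [[0.1,0.5,0,0,0,0],[0,0,0,0,0,0],[0,0,0,0,0,0],[0,0,0,0,0,0],[0,0,0,0,0,0]]}}

```text
t: 20.32
eef_pos: [0.5191, -0.0564, 0.2367]
ee_rot: [-3.142, 0.0, -1.81]
force: [-0.3, 0.1, 0.2]
width: 0.0005
```

Call:
{"method": "move_arm", "body": {"deltas": [[0.1,0.5,0,0,0,0],[0,0,0,0,0,0],[0,0,0,0,0,0],[0,0,0,0,0,0],[0,0,0,0,0,0]]}}

```text
t: 20.73
eef_pos: [0.5192, -0.0559, 0.2367]
ee_rot: [-3.142, 0.0, -1.81]
force: [-0.6, 0.4, 0.8]
width: 0.0006
```

Call:
{"method": "move_arm", "body": {"deltas": [[0,0.3,0,0,0,0],[0,0,0,0,0,0],[0,0,0,0,0,0],[0,0,0,0,0,0],[0,0,0,0,0,0]]}}

```text
t: 21.15
eef_pos: [0.5192, -0.0557, 0.2367]
ee_rot: [-3.142, -0.0, -1.81]
force: [1.0, -4.0, -0.8]
width: 0.0006
```

I got contact only after another 5.7 mm, and the force rose sharply to 4 N. The stop had jumped ahead by itself, so it is seated. Now I'll retreat.

Call:
{"method": "move_arm", "body": {"deltas": [[-1.2,-5,0,0,0,0],[-2,-8,0,0,0,0],[-2.5,-10,0,0,0,0],[-2.5,-10,0,0,0,0],[-1,-4,0,0,0,0]]}}

```text
t: 21.57
eef_pos: [0.5093, -0.0941, 0.2366]
ee_rot: [3.141, -0.0, -1.811]
force: [0.1, 0.2, -0.5]
width: 0.0005
```

Call:
{"method": "move_arm", "body": {"deltas": [[0,0,25,0,0,0],[0,0,35,0,0,0],[0,0,35,0,0,0],[0,0,35,0,0,0],[0,0,30,0,0,0]]}}

```text
t: 21.98
eef_pos: [0.5097, -0.0933, 0.3993]
ee_rot: [-3.14, 0.0, -1.811]
force: [-0.8, -0.0, 0.3]
width: 0.0004
```

Call:
{"method": "move_arm", "body": {"deltas": [[-10,-36,0,0,0,0],[-10,-36,0,0,0,0],[-10,-36,0,0,0,0],[-10,-36,0,0,0,0],[-10,-36,0,0,0,0]]}}

```text
t: 22.4
eef_pos: [0.4588, -0.2744, 0.397]
ee_rot: [-3.141, 0.0, -1.81]
force: [0.3, 0.6, 0.6]
width: 0.0005
```

Call:
{"method": "move_arm", "body": {"deltas": [[-12,-36,0,0,0,0],[-12,-36,0,0,0,0],[-12,-36,0,0,0,0],[-12,-36,0,0,0,0],[-12,-36,0,0,0,0]]}}

```text
t: 22.82
eef_pos: [0.3985, -0.4546, 0.3967]
ee_rot: [-3.141, 0.0, -1.811]
force: [0.6, -0.3, -0.5]
width: 0.0006
```

Call:
{"method": "move_arm", "body": {"deltas": [[-8,-36,0,0,0,0],[-8,-36,0,0,0,0],[-8,-30,0,0,0,0],[0,0,0,0,0,0],[0,0,0,0,0,0]]}}

```text
t: 23.23
eef_pos: [0.3745, -0.5564, 0.3954]
ee_rot: [3.14, 0.001, -1.814]
force: [0.6, 0.2, -0.8]
width: 0.0002
```

Run:
```python
from h import *
s=arm.get_state();print(s["t"],s["eef_pos"],s["force"])
b=save("top","t7")
im=b[:,:,::-1].astype(int);B,G,R=im[...,0],im[...,1],im[...,2]
m=(R>150)&(G<80)&(B<80);m[:200]=0;m[260:]=0;m[:,:240]=0;m[:,350:]=0
v,u=np.nonzero(m);print(len(u),u.mean(),v.mean(),toL(ray("top",(u.mean(),v.mean()),.098)))
d=np.abs(b.astype(int)-cv2.imread("pics/top1.png")[:,:,::-1]).max(2)[140:215,210:380]>60
print("changed px among goods",d.sum())
r=arm.spot_point("stop_index","top")[:1];print(r[0]["xy"],toL(ray("top",r[0]["xy"],.087)))
```

```text
23.2333 [ 0.37446644 -0.5564439   0.39541156] [ 0.57761041  0.22427493 -0.77582278]
9 291.0 221.0 [-90.23693137  22.28951362]
changed px among goods 193
[288.5, 219.7] [-85.97649017  32.28384414]
```

Run:
```python
from h import *
a=cv2.imread("pics/t7.png");o=cv2.imread("pics/top1.png")
s=save("scene","s7")
cv2.imwrite("pics/c7.png",np.vstack([cv2.resize(a[195:250,230:350],(780,358),interpolation=2),np.hstack([cv2.resize(s[170:250,220:360,::-1],(390,223),interpolation=2),cv2.resize(a[140:240,215:390],(390,223))])]))
d=np.abs(a.astype(int)-o).max(2)>60;d[215:]=0;d[:140]=0;d[:,:210]=0;d[:,380:]=0
v,u=np.nonzero(d);print(np.histogram(u,bins=range(210,390,10))[0],v.min(),np.median(v))
```

```text
[  0   0   0   0   0   0   0   8 127   9   0  35  14   0   0   0   0] 201 210.0
```

View pics/c7.png

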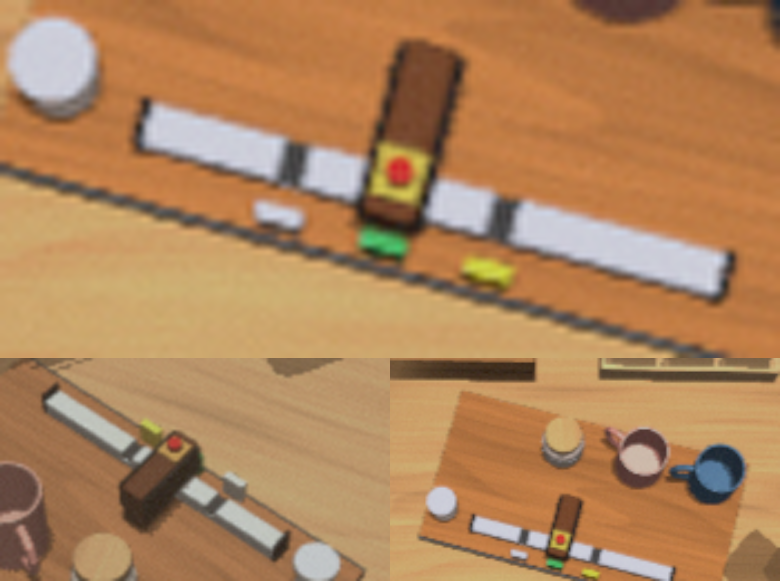

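```bash
python3 -c "
from station import arm
print(arm.job_done())"
```

```text
the job is handed in; nothing more can be done
None
```

The stop is sitting in the green tag's notch, which is the middle one, and the job is handed in. I pushed it with closed fingertips on its push face, through the yellow notch and on to green. The whole job took about 23 s.

- **First check disagreed:** After the first push, the force had dropped to zero. The top picture, though, showed the stop about 5 mm short, at the lip of the notch.
- **Correction:** I went back and nudged it slowly. It moved on with almost no force, then met firm resistance of 4 N about 5.7 mm further along.
- **Final position:** Measured by hand between the two visible notches in the last top picture, the stop is within about 1 mm of the green notch's centre. An automatic reading of the knob's position came within about 1 mm of the green tag.
- **Readings that disagreed:** The trained network put the stop about 12 mm further on. I set that aside because its readings had been off before and the picture clearly contradicts it. I could not measure the pin's drop directly.
- **Rest of the scene:** The goods on the ledge show no change in the top picture, and I did not separately check the items on the counter. I never went near the red knob or gripped the stop. The arm ended clear of everything.

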